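Lock the swivel of an engraving vice with a T-handle socket key

TASK

The swivel of the blue engraving vice is slack. Take the red T-handle socket key from the wooden stand, lower it down the deep bore between the jaws until its square socket is fully home over the square-headed lock bolt at the bottom (feel for the flats with a light touch, never ramming the bolt), and tighten the bolt clockwise to about 0.3 N m without overtightening. Then draw the key out and stand it back in its hole, leaving the yellow key and the other things on the bench where they are.

Things in the scene. Friction and masses are not known exactly. Their poses are not given: they have to be found in the camera images.
- vice: Swivel engraving vice, fixed: blue square post 62 x 62 mm on a dark round foot 152 mm across; slideway 178 mm long along y; two steel jaws at +y and -y (inner faces 104 mm apart, tops 115 mm, brass pins to 120 mm high); black knob sticking out at +y to 135 mm, 79 mm high. Origin on the bench, on the axis of the bore that runs down between the jaws; z up.
- bore_mouth (a point): Centre of the bore's mouth, on its axis, 95 mm above the bench. The bore is round, 31 mm wide below a bright countersink (39 mm wide at the top, 5 mm deep); its floor 18 mm above the bench (77 mm deep). A key fully home has its mouth about 18 to 20 mm above the bench.
- bolt_top (a point): Centre of the top of the square head of the brass lock bolt at the bottom of the bore, on the bore's axis, 32 mm above the bench. Head 16 mm across flats, 12 mm high, top edges chamfered 1.2 mm. This frame is turned as the vice: it does not tell where the bolt's flats point. Pressed on with more than about 8 N the bolt drags round with the key.
- bolt (a joint): Turn of the bolt in its thread, rad, growing clockwise from above (tightening); starts between 0.8 and 1.2, ends home on its spring washer at 1.6. It does not tell where the flats point: feel for them. Thread drag 0.07 N m (held still, next to nothing is felt).
- washer (a joint): Squeeze of the spring washer under the bolt's head, as the further clockwise turn of the bolt, rad: 0 until the bolt is home, then torque = 0.08 N m + 0.72 N m per rad while turning (0.19 at 0.15, 0.3 at 0.31, 0.5 at 0.58). Held still, up to 0.08 N m less is felt. Let go, it springs back to about 0.1, as it should.
- key_grip (a point): Centre of the grip of the red T-handle socket key (0.2 to 0.4 kg, loose, upright in the stand). Red bar grip with dark end bands, 84 mm along x, 18 mm thick along y, 26 mm high; z up along the key's axis. A 12 mm shank joins it to the socket. Key 156 mm long; this point is 143 mm above the socket's mouth.
- key_mouth (a point): Centre of the mouth (lowest end) of the red key's socket, 143 mm below key_grip. Socket: steel, 28 mm wide, 40 mm long; square hole 17.4 mm across flats, 30 mm deep, 1.5 mm lead-in, so about 5 degrees of play each way on the bolt; its flats face the grip's +x, -x, +y and -y. Same axes as key_grip.
- stand: Key stand: drilled hardwood block, fixed, 70 x 200 x 62 mm (x, y, z); origin in the middle of its underside, on the bench. Two holes, each 32 mm wide and 52 mm deep, 110 mm apart along y; a key standing in one rests on its floor, 10 mm above the bench.
- stand_hole0 (a point): Centre of the mouth of the stand's hole on its -y side, 62 mm above the bench. At the start the red key is in one hole, the yellow key in the other, either way round.
- stand_hole1 (a point): Centre of the mouth of the stand's hole on its +y side, 62 mm above the bench.
- small_key_grip (a point): Bystander: centre of the grip (70 x 16 x 26 mm) of the yellow, smaller T-handle key, loose in the other hole of the stand, same height as the red key; its socket is too small for this bolt.
- paint_jar: Bystander: small amber jar with a black cap, 44 mm wide, 55 mm high, standing, loose; origin under its centre.
- plaque: Bystander: dark wooden plaque with a brass plate, 90 x 130 x 17 mm, lying flat, loose; origin under its centre.
- medal_cup: Bystander: small brass trophy cup, 56 mm wide, 95 mm high, standing, loose; origin under its centre.
Things that resemble listed ones, but are neither listed nor needed, are in the scene too. What is shaped like the part that bears key_grip but turquoise is not meant.

How it is judged:
By the outcome, as a careful person would: the job done as asked, in the order asked, and still so for the second after the job is handed in, with the robot touching nothing.
It also fails if it takes over 72 s, if anything falls off the work surface, if the arm or the gripper's body presses on something with over 40 N, if the wrist force passes 120 N, or if a joint passes its speed limit or range.

ROBOT

A 6-joint arm with a two-finger parallel gripper is mounted at the origin on the work surface. World frame = base frame: x ahead of the robot, y to its left, z up, the work surface at z = 0. Lengths are in m, angles in rad, forces in N, time in s.
With the tool pointing down it reaches from about 0.325 to 0.925 m from the base axis. Payload 3.1 kg.
Tool frame: the origin (TCP) lies on the centre line of the jaws, within the pads' length; the fingertips stand 17 mm ahead of it and the grasp point (between the pads) lies 2 mm behind it; z points along the fingers, y is the line along which they close (so a half turn about z gives the same grasp; the last joint's range is limited). The gripper opens to 85 mm and grips with 20 to 120 N. Pads are 22 mm wide; open, the fingers measure 114 mm over their backs; the gripper's body (76 mm by 85 mm) begins 54 mm behind the grasp point. The pads swing forward as they close: fully open they stand 13 mm farther back than shut.
Start: joints at [1.105, 0.217, 1.613, -0, 1.311, -0.112], TCP at [0.217, 0.586, 0.248] pointing down, gripper open.
Joint ranges: [-2.75, 2.75], [-0.78, 2.1], [0.31, 2.55], [-1.13, 4.27], [0.13, 2.63], [-2.58, 2.58]. Speed limits (rad/s): [2.79, 2.79, 3.14, 3.14, 3.14, 3.14].

INTERFACE

Orientations are given as a unit quaternion [x, y, z, w].
In Python, from cell import telemetry, cams, robot, spotter gives the robot as it stands. The module is installed in compiled form; this text tells all that it offers.
- The arm moves only by the tool move_arm, never from a script. Its argument "deltas" is a list of rows, each a list of 5 numbers: the opening, from 0 (shut) to 1 (fully open), then the shift along the tool's x, y, z in units of 0.25 m (1.0 is 0.25 m), then the turn about the tool's z in units of pi/4 rad (1.0 is pi/4 rad). A call has exactly 5 rows; each row shifts and turns the commanded pose from where the row before left it, along the tool's axes as they then stand; what a row does not reach is not made up. A row lasts 1/12 s, in which the tool goes at most 41.7 mm and 7.16 degrees, less where a joint would pass 70% of its speed; a pose out of reach is approached as far as the arm can. A call with a number of a shift or a turn outside -1 to 1 is refused whole. A call with a gripper value outside its range is refused whole. The fingers move at their own pace and stop on an object; "force" is the grip in N (left out, the last holds). Time passes only in rows, so rows that do not move let the fingers close, or fill a call up. It gives the time, the measured TCP pose, the force, the opening and the grip force at its end, in the units of the state.
- telemetry.get_obs(): the state, without advancing time (a new reading comes with each control period).
- cams.read_camera(name): name is "side" or "top"; returns (picture, depth): 400x640x3 uint8, red, green, blue; 400x640 float32, m along the optical axis (not along the pixel's ray), 0 where there is no reading.
- cams.camera_params(name): a dict with "fx", "fy", "cx", "cy" (pixels), "position" and "attitude" of the camera in the world. Camera axes: x right, y up, looking along -z (the intrinsics and any distortion apply to the point x, -y, -z); pixel columns grow to the right and rows downward; lengths in m; the calibration is good to about 2 mm. A picture is of the moment at which its call begins. camera_params takes no time and is no camera call.
- robot.sign_off(): hands the job in; it is judged then, once.
Trained networks look in the newest picture that a camera, given by its name, has taken for a name from the list of things; names that differ only in an ending like _2 or _b are one class to them, and where a whole thing is asked for, a point or a joint stands for the part that bears it (a point fixed in the world has none). Each returns a list of dicts, best first, with "score" (0 to 1); they miss things now and then, are a little off and sometimes report something else, mostly with a low value. They report only what shows in the picture. A call takes as long as a camera call. They do not tell look-alikes from the thing itself.
- spotter.search_frame(thing, camera): "uv" ([column, row] in pixels, amid what is visible of it).
- spotter.tip_of(thing, camera): "uv" ([column, row] in pixels: a listed point, or the origin of a listed thing).
The state is a dict: "time": time; "joint_positions": joint angles; "joint_vel": joint speeds; "tau": joint torques, N m; "position": TCP position; "orientation": TCP orientation; "wrist_force": force on the tool from outside, world axes, zero at the start; "torque": the same for the moment, N m; "finger_gap": finger opening in m; "gripper_force": force on a finger pad.
Only numpy, scipy, OpenCV 4.12 (cv2) and the standard library are available. Lean on these libraries where they do the work, as an engineer would, in place of code of your own. Each camera call takes 0.05 s, during which the arm holds its last target. There are 200 camera calls.

## Working session

There is one attempt and no reset: what is moved stays moved. The work goes in short steps, Python scripts to look and compute and a tool call to move; the robot and the scene stay as the last step left them, time stands still between calls to the robot, and variables do not carry over. Pictures are saved under pics/ and viewed, at most 10 in all, crops included, and the job is handed in when it is done.

Besides the shell and the picture viewer there is one more tool, called after ">>>" as name(argument=value, ...) on one line, values as JSON. move_arm: Moves the arm, as the interface text tells. Shifts and turns lie within -1 to 1; 1 stands for 0.25 m of shift or pi/4 rad of turn. Its arguments: {"type":"object","properties":{"deltas":{"type":"array","items":{"type":"array","items":{"type":"number","minimum":-1,"maximum":1}}},"force":{"type":"number"}},"required":["deltas"]}

```bash
mkdir -p pics; ls; cat > h.py <<'E'
import numpy as np, cv2
from scipy.spatial.transform import Rotation as R
from cell import telemetry, cams, robot, spotter
def P(name): return cams.camera_params(name)
def unproj(name,uv,depth):
    p=P(name); x=(uv[0]-p['cx'])/p['fx']; y=(uv[1]-p['cy'])/p['fy']
    return cam2w(p,np.array([x,-y,-1.])*depth)
def rot(p):
    a=np.array(p['attitude'],float)
    return R.from_quat(a).as_matrix() if a.size==4 else (a if a.shape==(3,3) else R.from_euler('xyz',a).as_matrix())
def cam2w(p,v): return rot(p)@v+np.array(p['position'])
def onz(name,uv,z):
    p=P(name); o=np.array(p['position']); d=unproj(name,uv,1.)-o
    return o+d*(z-o[2])/d[2]
def proj(name,X):
    p=P(name); v=rot(p).T@(np.array(X)-np.array(p['position']))
    return np.array([p['cx']+p['fx']*v[0]/-v[2], p['cy']+p['fy']*v[1]/v[2]])
E
python3 - <<'E'
from h import *
for c in ['side','top']:
    print(P(c))
    im,d=cams.read_camera(c); cv2.imwrite(f'pics/{c}0.png',im[:,:,::-1]); np.save(f'pics/{c}0.npy',d)
    for t in ['key_grip','small_key_grip','bore_mouth','stand_hole0','stand_hole1','vice','bolt_top','stand']:
        r=spotter.tip_of(t,c); print(c,t,[(np.round(q['uv'],1).tolist(),round(q['score'],2)) for q in r[:4]])
o=telemetry.get_obs(); print({k:np.round(v,3).tolist() for k,v in o.items()})
E
```

```text
pics
{'fx': 420.0971655397935, 'fy': 420.0971655397935, 'cx': 322.7022379058988, 'cy': 197.71113895535072, 'position': array([ 0.12510949, -0.71698025,  0.66388886]), 'attitude': array([ 0.46746617, -0.13677646, -0.22620785,  0.84356244])}
side key_grip [([251.7, 157.5], 0.77), ([200.2, 175.6], 0.71), ([359.4, 258.3], 0.44)]
side small_key_grip [([259.4, 175.2], 0.69)]
side bore_mouth [([358.7, 258.7], 0.76)]
side stand_hole0 [([257.3, 206.3], 0.89), ([255.1, 186.2], 0.8)]
side stand_hole1 [([257.3, 206.3], 0.89), ([255.1, 186.2], 0.8)]
side vice [([355.4, 289.9], 0.82)]
side bolt_top [([355.2, 278.0], 0.71)]
side stand [([257.5, 212.5], 0.94)]
{'fx': 379.34205568432924, 'fy': 379.34205568432924, 'cx': 320.1854796168107, 'cy': 198.57689825655208, 'position': array([4.49556933e-01, 8.53807216e-04, 9.63381085e-01]), 'attitude': array([ 0.06824392, -0.04147488, -0.69702396,  0.71258697])}
top key_grip [([221.7, 307.1], 0.78), ([213.8, 237.7], 0.7)]
top small_key_grip [([262.0, 251.3], 0.58)]
top bore_mouth [([404.3, 218.2], 0.57), ([400.7, 216.4], 0.31)]
top stand_hole0 [([269.5, 248.8], 0.82), ([223.6, 240.3], 0.61)]
top stand_hole1 [([269.5, 248.8], 0.82), ([223.6, 240.3], 0.61)]
top vice [([401.5, 220.3], 0.57)]
top bolt_top [([400.2, 219.2], 0.59)]
top stand [([253.1, 250.0], 0.97)]
{'time': 0.9, 'joint_positions': [1.105, 0.217, 1.613, 0.0, 1.311, -0.112], 'joint_vel': [0.001, 0.0, -0.0, -0.001, -0.002, -0.002], 'tau': [-0.0, -39.688, -30.426, -0.0, 0.001, 0.0], 'position': [0.217, 0.586, 0.248], 'orientation': [0.176, 0.984, 0.0, -0.0], 'wrist_force': [-0.38, -0.192, -0.573], 'torque': [-0.009, 0.048, 0.042], 'gripper_force': 0.0, 'finger_gap': 0.086}
```

View pics/side0.png

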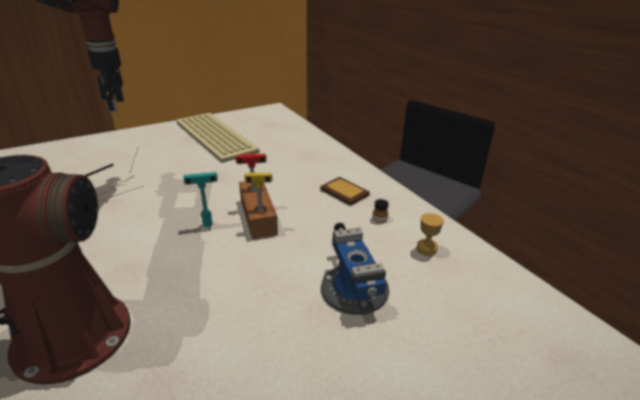

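View pics/top0.png

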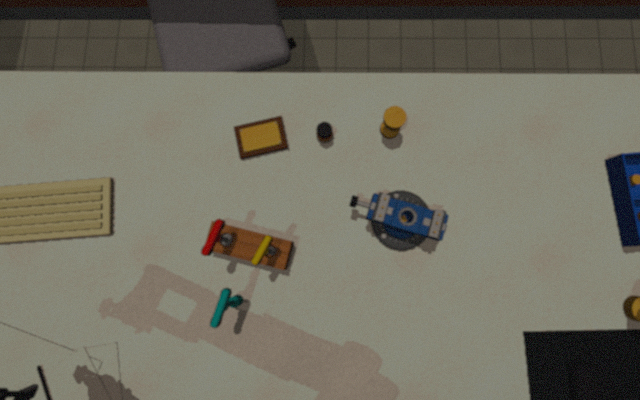

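Red key stands in the left (+y) hole (top 214,238), the yellow one at (262,251); turquoise decoy at (222,307) stands free; the vice's bore is at about (407,216) in the top view.

```bash
cat > loc.py <<'E'
from h import *
def cloud(c,im,d):
    p=P(c); v,u=np.mgrid[:400,:640]
    X=np.stack([(u-p['cx'])/p['fx']*d,-(v-p['cy'])/p['fy']*d,-d],-1)
    return X@rot(p).T+np.array(p['position'])
def load(c,n): return cv2.imread(f'pics/{c}{n}.png')[:,:,::-1], np.load(f'pics/{c}{n}.npy')
def tri(uvs):
    A=np.zeros((3,3));b=np.zeros(3)
    for c,uv in uvs:
        o=np.array(P(c)['position']);dd=unproj(c,uv,1.)-o;dd/=np.linalg.norm(dd);M=np.eye(3)-np.outer(dd,dd);A+=M;b+=M@o
    return np.linalg.solve(A,b)
E
python3 - <<'E'
from loc import *
for c in ['top','side']:
    im,d=load(c,0); W=cloud(c,im,d); hsv=cv2.cvtColor(im.copy(),cv2.COLOR_RGB2HSV).astype(int)
    H,S,V=hsv[...,0],hsv[...,1],hsv[...,2]
    for nm,m in [('red',((H<6)|(H>174))&(S>200)&(V>90)),('yel',(H>20)&(H<32)&(S>150)&(V>90)),('blue',(H>100)&(H<120)&(S>120)&(V>60))]:
        m=m&(d>0)&(W[...,2]>0.03)&(W[...,2]<0.25)&(W[...,0]>.2)&(abs(W[...,1])<.4)
        if nm!='blue': m&=(W[...,2]>.1)
        X=W[m]
        if len(X)<10: print(c,nm,len(X)); continue
        z=np.percentile(X[:,2],90); T=X[X[:,2]>z-.008]
        T=X if nm!='blue' else T
        (cx,cy),(w,h),a=cv2.minAreaRect((T[:,:2]*1000).astype(np.float32))
        u,s,vt=np.linalg.svd(T[:,:2]-T[:,:2].mean(0),full_matrices=False)
        vv,uu=np.nonzero(m)
        print(c,nm,len(X),'rect',np.round([cx,cy,w,h,a],1),'mean',T.mean(0).round(4),'ztop',z.round(4),'dir',np.degrees(np.arctan2(vt[0,1],vt[0,0])).round(1),'uv',[uu.mean().round(1),vv.mean().round(1)])
print('bore top z.095',onz('top',(404.3,218.2),.095),onz('side',(358.7,258.7),.095),tri([('top',(404.3,218.2)),('side',(358.7,258.7))]))
print('grip tri',tri([('top',(213.8,237.7)),('side',(251.7,157.5))]),onz('top',(213.8,237.7),.153),onz('side',(251.7,157.5),.153))
for a,b in [((269.5,248.8),(257.3,206.3)),((223.6,240.3),(255.1,186.2))]: print('hole',onz('top',a,.062),onz('side',b,.062))
for c in ['top','side']:
    im,_=load(c,0)
    x,y=(370,180) if c=='top' else (318,220)
    cv2.imwrite(f'pics/{c}_v.png',cv2.resize(im[y:y+80,x:x+90,::-1],None,fx=6,fy=6,interpolation=cv2.INTER_CUBIC))
a=cv2.imread('pics/top_v.png');b=cv2.imread('pics/side_v.png');cv2.imwrite('pics/v.png',cv2.resize(np.hstack([a,b]),(792,352)))
E
```

```text
top red 214 rect [488.1 261.5  14.8  76.7  67.9] mean [0.4881 0.2605 0.165 ] ztop 0.1669 dir 158.8 uv [np.float64(211.9), np.float64(236.7)]
top yel 210 rect [463.7 155.4  14.8  66.   62.7] mean [0.4632 0.1549 0.1644] ztop 0.1665 dir 153.3 uv [np.float64(260.8), np.float64(249.8)]
top blue 825 rect [ 549.4 -163.2  172.3   61.9   74.1] mean [ 0.5489 -0.1609  0.0946] ztop 0.0965 dir -105.4 uv [np.float64(405.8), np.float64(216.1)]
side red 50 rect [481.5 257.1  10.1  55.6  67. ] mean [0.4839 0.2565 0.1598] ztop 0.1628 dir -20.7 uv [np.float64(249.5), np.float64(156.6)]
side yel 134 rect [462.9 149.7  12.5  59.9  57.4] mean [0.4609 0.1498 0.155 ] ztop 0.1625 dir -29.4 uv [np.float64(257.4), np.float64(176.9)]
side blue 524 rect [ 542.1 -182.   142.9   59.3   74.7] mean [ 0.5385 -0.1759  0.0924] ztop 0.0942 dir -104.4 uv [np.float64(356.1), np.float64(261.8)]
bore top z.095 [ 0.5436141 -0.157602   0.095    ] [ 0.54614885 -0.17542331  0.095     ] [ 0.5496023  -0.16250216  0.08315232]
grip tri [0.4884145  0.25846807 0.15527048] [0.486603   0.26005906 0.153     ] [0.49184458 0.26167949 0.153     ]
hole [0.46766716 0.15400612 0.062     ] [0.45931842 0.16139196 0.062     ]
hole [0.4851305  0.26509239 0.062     ] [0.4952623  0.26138203 0.062     ]
```

View pics/v.png

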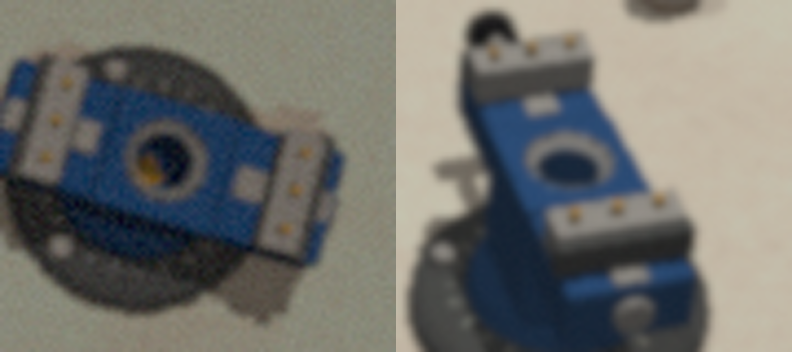

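The crop shows the countersink ring at top (407.7, 216.4) and side (357.4, 256.4), bolt visible at the bottom of the bore. Now fit the ring in both pictures.

```bash
python3 - <<'E'
from loc import *
print(onz('top',(407.7,216.4),.095),onz('side',(357.4,256.4),.095),tri([('top',(407.7,216.4)),('side',(357.4,256.4))]))
for c,(cx,cy) in [('top',(407.7,216.4)),('side',(357.4,256.4))]:
    im,d=load(c,0); hsv=cv2.cvtColor(im.copy(),cv2.COLOR_RGB2HSV).astype(int)
    m=((hsv[...,1]<75)&(hsv[...,2]>70)).astype(np.uint8)
    b=np.zeros_like(m);cv2.circle(b,(int(cx+.5),int(cy+.5)),13,1,-1);m&=b
    n,l,s,ce=cv2.connectedComponentsWithStats(m); k=1+np.argmax(s[1:,4]);
    cs,_=cv2.findContours((l==k).astype(np.uint8),cv2.RETR_EXTERNAL,cv2.CHAIN_APPROX_NONE)
    hull=cv2.convexHull(max(cs,key=len)); e=cv2.fitEllipse(hull)
    print(c,s[k],ce[k],e,onz(c,e[0],.095))
E
```

```text
[ 0.54790427 -0.16534288  0.095     ] [ 0.54803371 -0.16792265  0.095     ] [ 0.54869044 -0.16601762  0.09322432]
top [398 207  19  19 145] [407.68965517 216.26206897] ((407.2898254394531, 216.15586853027344), (18.38127899169922, 19.237422943115234), 131.59410095214844) [ 0.5484451  -0.16441975  0.095     ]
side [347 250  21  11 126] [356.96825397 254.18253968] ((356.8327331542969, 255.6385498046875), (11.774798393249512, 20.372602462768555), 94.40833282470703) [ 0.54841086 -0.16527386  0.095     ]
```

>>> move_arm(deltas=[[1, -0.06, -0.035, 0, 0.02], [1, -0.115, -0.066, 0, 0], [1, -0.13, -0.074, 0, 0], [1, -0.13, -0.074, 0, 0], [1, -0.13, -0.074, 0, 0]], force=60)

```text
time: 1.32
position: [0.3199, 0.459, 0.2484]
orientation: [0.183, 0.983, 0.0, 0.0]
wrist_force: [0.9, 0.0, -0.3]
finger_gap: 0.0854
gripper_force: 0.0
```

>>> move_arm(deltas=[[1, -0.13, -0.074, 0, 0], [1, -0.13, -0.074, 0, 0], [1, -0.13, -0.074, 0, 0], [1, -0.13, -0.074, 0, 0], [1, -0.13, -0.074, 0, 0]])

```text
time: 1.73
position: [0.4383, 0.3137, 0.2486]
orientation: [0.184, 0.983, 0.0, 0.0]
wrist_force: [0.4, 0.9, -0.7]
finger_gap: 0.0853
gripper_force: 0.0
```

>>> move_arm(deltas=[[1, -0.13, -0.074, 0, 0], [1, -0.08, -0.05, 0, 0], [1, -0.042, -0.03, 0, 0], [1, 0, 0, 0, 0], [1, 0, 0, 0, 0]])

```text
time: 2.15
position: [0.482, 0.2568, 0.2482]
orientation: [0.184, 0.983, 0.0, -0.001]
wrist_force: [0.2, 0.9, -0.2]
finger_gap: 0.0853
gripper_force: 0.0
```

>>> move_arm(deltas=[[1, -0.017, 0.022, 0.05, 0], [1, 0, 0, 0.1, 0], [1, 0, 0, 0.1, 0], [1, 0, 0, 0.09, 0], [1, 0, 0, 0.048, 0]])

```text
time: 2.57
position: [0.485, 0.2613, 0.1481]
orientation: [0.182, 0.983, -0.001, -0.002]
wrist_force: [-0.8, -0.7, -0.3]
finger_gap: 0.085
gripper_force: 0.0
```

>>> move_arm(deltas=[[0.5, 0, 0, 0, 0], [0.3, 0, 0, 0, 0], [0, 0, 0, 0, 0], [0, 0, 0, 0, 0], [0, 0, 0, 0, 0]], force=60)

```text
time: 2.98
position: [0.4894, 0.2608, 0.1532]
orientation: [0.184, 0.983, 0.001, 0.001]
wrist_force: [0.3, -1.1, 0.3]
finger_gap: 0.0258
gripper_force: 0.0
```

>>> move_arm(deltas=[[0, 0, 0, 0, 0], [0, 0, 0, 0, 0], [0, 0, 0, 0, 0], [0, 0, 0, 0, 0], [0, 0, 0, 0, 0]], force=60)

```text
time: 3.4
position: [0.4896, 0.2608, 0.1532]
orientation: [0.184, 0.983, 0.001, 0.002]
wrist_force: [-0.2, 0.9, 5.1]
finger_gap: 0.0172
gripper_force: 58.9
```

>>> move_arm(deltas=[[0, 0, 0, -0.03, 0], [0, 0, 0, -0.06, 0], [0, 0, 0, -0.09, 0], [0, 0, 0, -0.1, 0], [0, 0, 0, -0.1, 0]], force=80)

```text
time: 3.82
position: [0.4868, 0.2594, 0.2456]
orientation: [0.184, 0.983, -0.001, -0.002]
wrist_force: [0.1, 0.1, -2.1]
finger_gap: 0.017
gripper_force: 79.1
```

>>> move_arm(deltas=[[0, 0, 0, -0.1, 0], [0, 0, 0, -0.06, 0], [0, 0, 0, 0, 0], [0, 0, 0, 0, 0], [0, 0, 0, 0, 0]])

```text
time: 4.23
position: [0.4869, 0.2596, 0.284]
orientation: [0.184, 0.983, -0.001, -0.002]
wrist_force: [-0.3, -0.3, -3.1]
finger_gap: 0.0171
gripper_force: 79.2
```

```bash
cat > go.py <<'E'
import sys
from h import *
o=telemetry.get_obs(); p=np.array(o['position']); Rm=R.from_quat(o['orientation']).as_matrix()
print('t',o['time'],'p',p.round(4),'j',np.round(o['joint_positions'],3),'F',np.round(o['wrist_force'],2),'T',np.round(o['torque'],3),'g',round(o['finger_gap'],4))
print('xaxis',Rm[:,0].round(3),'z',Rm[:,2].round(4),'yaw_y',np.degrees(np.arctan2(Rm[1,1],Rm[0,1])).round(2))
if len(sys.argv)>3: print('units',(Rm.T@(np.array(sys.argv[1:4],float)-p)/.25).round(4))
E
python3 go.py .5485 -.165 .288
python3 - <<'E'
from h import *
im,d=cams.read_camera('side'); cv2.imwrite('pics/side1.png',im[:,:,::-1]); np.save('pics/side1.npy',d)
cv2.imwrite('pics/s1.png',cv2.resize(im[60:260,160:400,::-1],None,fx=3,fy=3,interpolation=cv2.INTER_CUBIC))
o=telemetry.get_obs(); print(proj('side',[*o['position'][:2],o['position'][2]-.143]),proj('side',o['position']))
E
```

```text
t 4.2333 p [0.4869 0.2596 0.284 ] j [ 0.363  0.036  1.747 -0.     1.364 -0.839] F [-0.3  -0.34 -3.09] T [-0.028  0.026  0.015] g 0.0171
xaxis [-0.932  0.361  0.003] z [-0.0039 -0.0017 -1.    ] yaw_y 68.83
units [-0.8432 -1.4946 -0.0142]
[250.57095236 162.3281631 ] [246.58482885 112.06618062]
```

View pics/s1.png

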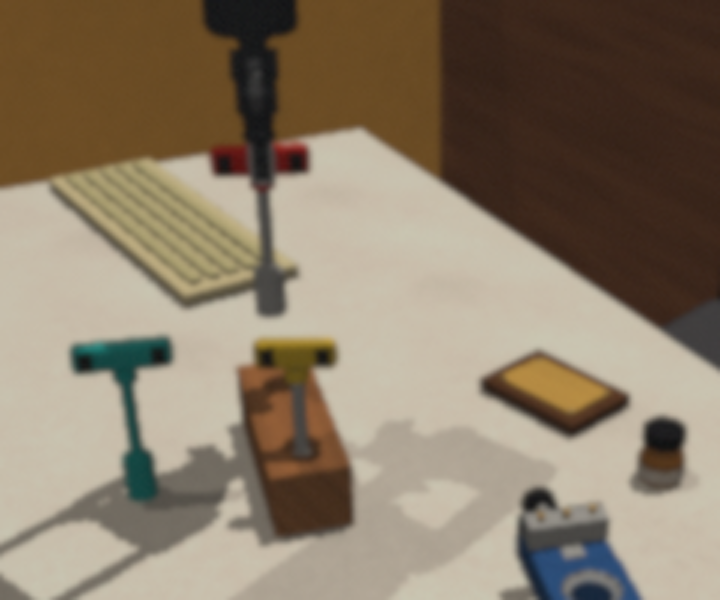

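Key held upright; mouth at side (250,164) as predicted for 143 mm below the TCP. Move over the bore, passing above the yellow key.

>>> move_arm(deltas=[[0, 0, 0, -0.08, 0], [0, 0, 0, -0.1, 0], [0, -0.03, -0.055, -0.02, 0], [0, -0.065, -0.115, 0, 0], [0, -0.065, -0.115, 0, 0]])

```text
time: 4.7
position: [0.4992, 0.179, 0.335]
orientation: [0.182, 0.983, -0.0, -0.001]
wrist_force: [-0.0, 0.3, -3.0]
finger_gap: 0.0168
gripper_force: 79.2
```

>>> move_arm(deltas=[[0, -0.065, -0.115, 0, 0], [0, -0.065, -0.115, 0, 0], [0, -0.065, -0.115, 0, 0], [0, -0.065, -0.115, 0, 0], [0, -0.065, -0.115, 0, 0]])

```text
time: 5.12
position: [0.5225, 0.0144, 0.3338]
orientation: [0.184, 0.983, -0.0, -0.002]
wrist_force: [1.4, -0.1, -2.1]
finger_gap: 0.0168
gripper_force: 79.2
```

>>> move_arm(deltas=[[0, -0.065, -0.115, 0, 0], [0, -0.065, -0.115, 0, 0], [0, -0.065, -0.115, 0, 0], [0, -0.065, -0.115, 0, 0], [0, -0.06, -0.115, 0, 0]])

```text
time: 5.53
position: [0.5454, -0.1484, 0.3336]
orientation: [0.184, 0.983, 0.0, -0.002]
wrist_force: [-0.4, 0.5, -2.6]
finger_gap: 0.0168
gripper_force: 79.2
```

>>> move_arm(deltas=[[0, -0.03, -0.055, 0.04, 0], [0, 0, 0, 0.08, 0], [0, 0, 0, 0.1, 0], [0, 0, 0, 0.05, 0], [0, 0, 0, 0, 0]])

```text
time: 5.95
position: [0.5448, -0.1608, 0.2621]
orientation: [0.184, 0.983, 0.002, -0.006]
wrist_force: [-0.0, 0.2, -2.9]
finger_gap: 0.0168
gripper_force: 79.1
```

```bash
python3 - <<'E'
from loc import *
o=telemetry.get_obs();p=np.array(o['position']);z=R.from_quat(o['orientation']).as_matrix()[:,2]
for c in ['side','top']:
    im,d=cams.read_camera(c); cv2.imwrite(f'pics/{c}2.png',im[:,:,::-1]); np.save(f'pics/{c}2.npy',d)
    print(c,'mouth pred',proj(c,p+.143*z),'bore',proj(c,[.5485,-.165,.095]),[ (np.round(q['uv'],1),q['score']) for q in spotter.tip_of('key_mouth',c)[:3]])
a,_=load('side',2);b,_=load('top',2)
f=lambda i,x,y:cv2.resize(i[y:y+120,x:x+100,::-1],None,fx=4,fy=4,interpolation=cv2.INTER_CUBIC)
cv2.imwrite('pics/c2.png',np.hstack([f(a,310,180),f(b,355,160)]))
E
python3 go.py .5485 -.165 .26
```

```text
side mouth pred [354.05890199 246.01415461] bore [356.79380678 255.55255731] [(array([349.5, 249.2]), 0.66), (array([208.8, 218.8]), 0.62)]
top mouth pred [407.3972574  217.28133102] bore [407.54579328 216.13723656] [(array([406.7, 212.8]), 0.42)]
t 6.15 p [ 0.5492 -0.1624  0.2702] j [-0.41   0.087  1.718  0.     1.334 -1.612] F [-0.64 -0.76 -2.23] T [-0.023  0.005  0.021] g 0.0167
xaxis [-0.933  0.36  -0.002] z [ 2.1e-03 -9.0e-04 -1.0e+00] yaw_y 68.87
units [-0.0012 -0.0105  0.0406]
```

View pics/c2.png

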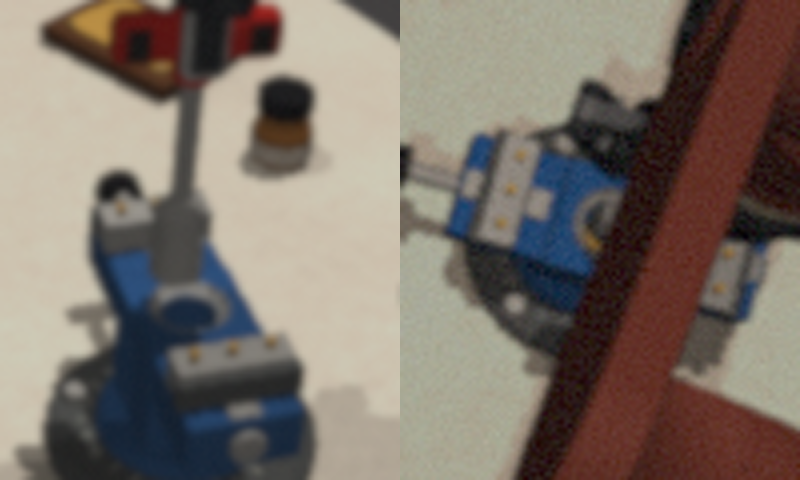

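The side crop shows the socket's mouth near (354,250), a bit left of the ring (357,256), though the arm was still settling. Nudge, settle and measure the socket's outline numerically.

>>> move_arm(deltas=[[0, 0, -0.01, 0, 0], [0, 0, 0, 0, 0], [0, 0, 0, 0, 0], [0, 0, 0, 0, 0], [0, 0, 0, 0, 0]])

```text
time: 6.57
position: [0.5476, -0.165, 0.2692]
orientation: [0.184, 0.983, -0.0, 0.0]
wrist_force: [-0.1, 0.6, -2.6]
finger_gap: 0.0168
gripper_force: 79.2
```

```bash
python3 - <<'E'
from loc import *
o=telemetry.get_obs();p=np.array(o['position']);z=R.from_quat(o['orientation']).as_matrix()[:,2]
print(p.round(4),z.round(4))
im,d=cams.read_camera('side'); cv2.imwrite('pics/side3.png',im[:,:,::-1]); np.save('pics/side3.npy',d)
for L in (.105,.115,.125,.135,.143): print(L,proj('side',p+L*z).round(1))
W=cloud('side',im,d)
hsv=cv2.cvtColor(im.copy(),cv2.COLOR_RGB2HSV).astype(int)
for r in range(224,258,2):
    print(r,' '.join(f'{hsv[r,c,1]:3d}/{hsv[r,c,2]:3d}' for c in range(342,372)))
m=(W[...,2]>.12)&(W[...,2]<.17)&(abs(W[...,0]-.5485)<.03)&(abs(W[...,1]+.165)<.03)
v,u=np.nonzero(m)
for r in sorted(set(v)): print(r,u[v==r].min(),u[v==r].max())
print(W[m].mean(0))
cv2.imwrite('pics/c3.png',cv2.resize(im[215:275,325:395,::-1],None,fx=8,fy=8,interpolation=cv2.INTER_CUBIC))
E
```

```text
[ 0.5476 -0.165   0.2692] [ 7.e-04 -3.e-04 -1.e+00]
0.105 [358.6 229.1]
0.115 [358.2 233.1]
0.125 [357.9 237. ]
0.135 [357.6 240.9]
0.143 [357.4 243.9]
224  31/ 73  31/108  32/151  34/185  34/201  35/205  36/205  37/205  37/205  37/205  38/204  39/202  39/192  38/162  32/118  25/ 83  17/ 74  14/ 73  23/ 88  35/131  38/175  39/198  38/203  37/205  37/205  37/205  36/204  37/202  35/196  35/188
226  23/ 33  27/ 56  32/105  34/156  35/189  36/201  36/204  36/204  34/202  34/197  34/188  33/171  33/147  29/115  24/ 86  21/ 74  17/ 73  20/ 76  23/ 90  27/121  32/157  35/184  36/197  36/203  36/204  37/205  37/205  37/205  37/205  36/204
228  19/ 80  17/ 60  28/ 73  32/119  35/162  36/182  40/183  39/176  35/167  29/149  28/126  23/101  21/ 84  14/ 75  14/ 73  14/ 74  17/ 76  16/ 81  19/ 94  19/106  24/118  26/138  32/167  36/190  37/201  39/204  38/203  39/204  39/204  38/204
230  26/136  21/131  18/128  19/132  26/137  48/137  79/138  76/141  49/135  30/112  21/ 87  17/ 75  17/ 73  17/ 74  17/ 76  17/ 76  17/ 77  13/ 77  16/ 78  16/ 79  18/ 83  23/ 99  30/136  34/178  36/198  38/204  39/
[... 2825 characters left out ...]
87  53/ 87  47/ 87  34/ 91  24/ 95  10/101   2/109   9/115   9/112   2/104  13/ 97  58/ 96 106/101 132/104 100/110  39/125   7/150
256 162/ 96 162/113 164/118 157/115 122/109  53/101   3/100   7/107   8/ 95  43/ 78  90/ 68 125/ 63 134/ 61 146/ 61 142/ 61 142/ 61 134/ 61 132/ 62 104/ 64  79/ 68  46/ 77  17/ 88   3/ 97   5/ 98  14/ 93  68/ 98 120/102 146/103 122/107  51/120
225 355 355
226 353 354
227 352 363
228 351 364
229 351 364
230 351 364
231 351 364
232 351 364
233 351 364
234 351 364
235 351 364
236 351 364
237 351 363
238 351 363
239 351 363
240 351 363
241 350 363
242 350 363
243 350 363
244 350 363
245 350 363
246 351 363
247 352 362
248 353 360
[ 0.54049488 -0.17144841  0.14936783]
```

View pics/c3.png

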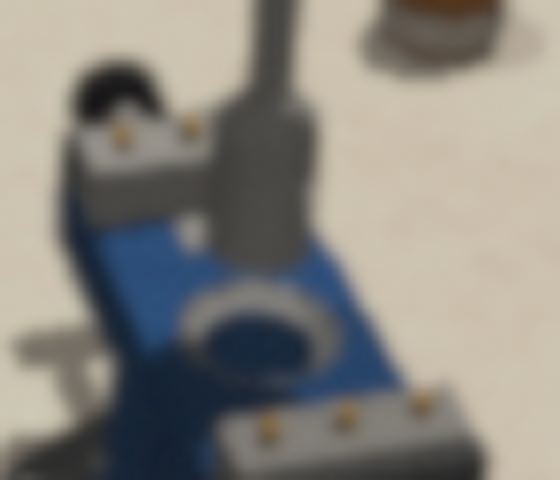

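>>> move_arm(deltas=[[0, -0.006, -0.002, 0.03, 0], [0, 0, 0, 0.04, 0], [0, 0, 0, 0.04, 0], [0, 0, 0, 0, 0], [0, 0, 0, 0, 0]])

```text
time: 7.03
position: [0.5475, -0.1654, 0.2391]
orientation: [0.184, 0.983, 0.0, -0.002]
wrist_force: [-0.2, 0.4, -2.3]
finger_gap: 0.0171
gripper_force: 79.1
```

>>> move_arm(deltas=[[0, 0, 0, 0.01, 0], [0, 0, 0, 0.01, 0], [0, 0, 0, 0.01, 0], [0, 0, 0, 0, 0], [0, 0, 0, 0, 0]])

```text
time: 7.45
position: [0.5487, -0.1659, 0.2338]
orientation: [0.184, 0.983, 0.0, 0.0]
wrist_force: [0.5, 0.0, -2.5]
finger_gap: 0.0169
gripper_force: 79.1
```

```bash
python3 go.py .5488 -.166 .22
```

```text
t 7.45 p [ 0.5487 -0.1659  0.2338] j [-0.416  0.12   1.752  0.     1.269 -1.617] F [ 0.52  0.02 -2.52] T [-0.007 -0.002  0.026] g 0.0169
xaxis [-0.933  0.361 -0.   ] z [ 1.e-04 -0.e+00 -1.e+00] yaw_y 68.83
units [-0.0004 -0.0001  0.0554]
```

>>> move_arm(deltas=[[0, 0, 0, 0.008, 0], [0, 0, 0, 0.008, 0], [0, 0, 0, 0.008, 0], [0, 0, 0, 0, 0], [0, 0, 0, 0, 0]])

```text
time: 7.87
position: [0.5488, -0.1658, 0.2276]
orientation: [0.184, 0.983, 0.0, 0.0]
wrist_force: [1.0, -0.1, -2.9]
finger_gap: 0.0168
gripper_force: 79.1
```

>>> move_arm(deltas=[[0, 0, 0, 0.008, 0], [0, 0, 0, 0.008, 0], [0, 0, 0, 0, 0], [0, 0, 0, 0, 0], [0, 0, 0, 0, 0]])

```text
time: 8.28
position: [0.5487, -0.1659, 0.2236]
orientation: [0.184, 0.983, 0.0, 0.0]
wrist_force: [1.3, -0.6, -3.3]
finger_gap: 0.017
gripper_force: 79.0
```

```bash
python3 go.py .5488 -.166 .187
```

```text
t 8.2833 p [ 0.5487 -0.1659  0.2236] j [-0.416  0.13   1.761  0.     1.25  -1.617] F [ 1.34 -0.61 -3.33] T [ 0.066 -0.463 -0.002] g 0.017
xaxis [-0.932  0.361 -0.   ] z [ 2.e-04  1.e-04 -1.e+00] yaw_y 68.83
units [-0.0004 -0.0003  0.1464]
```

>>> move_arm(deltas=[[0, -0.004, 0, 0, 0], [0, 0, 0, 0.01, 0], [0, 0, 0, 0.01, 0], [0, 0, 0, 0, 0], [0, 0, 0, 0, 0]])

```text
time: 8.7
position: [0.5493, -0.1662, 0.2184]
orientation: [0.184, 0.983, 0.0, -0.0]
wrist_force: [1.4, -0.1, -1.6]
finger_gap: 0.017
gripper_force: 79.2
```

```bash
python3 go.py .5488 -.166 .187
```

```text
t 8.7 p [ 0.5493 -0.1662  0.2184] j [-0.416  0.137  1.764 -0.     1.242 -1.617] F [ 1.38 -0.13 -1.6 ] T [ 0.038 -0.1   -0.033] g 0.017
xaxis [-0.933  0.361  0.001] z [-7.e-04  3.e-04 -1.e+00] yaw_y 68.83
units [ 0.0022 -0.      0.1256]
```

>>> move_arm(deltas=[[0, -0.002, 0, 0.01, 0], [0, 0, 0, 0.015, 0], [0, 0, 0, 0.015, 0], [0, 0, 0, 0.01, 0], [0, 0, 0, 0, 0]])

```text
time: 9.12
position: [0.5495, -0.1662, 0.2051]
orientation: [0.184, 0.983, 0.0, -0.001]
wrist_force: [-0.5, -0.5, -2.9]
finger_gap: 0.017
gripper_force: 79.2
```

>>> move_arm(deltas=[[0, 0, 0, 0.015, 0], [0, 0, 0, 0.02, 0], [0, 0, 0, 0.015, 0], [0, 0, 0, 0.01, 0], [0, 0, 0, 0, 0]])

```text
time: 9.53
position: [0.5495, -0.1662, 0.1902]
orientation: [0.184, 0.983, 0.0, -0.001]
wrist_force: [-0.0, -0.1, -2.8]
finger_gap: 0.0169
gripper_force: 79.2
```

```bash
python3 go.py .5488 -.166 .175
```

```text
t 9.5333 p [ 0.5495 -0.1662  0.1902] j [-0.416  0.167  1.786  0.     1.19  -1.617] F [-0.03 -0.14 -2.8 ] T [0.022 0.027 0.063] g 0.0169
xaxis [-0.932  0.361  0.002] z [-1.5e-03  7.0e-04 -1.0e+00] yaw_y 68.83
units [ 0.0029 -0.0003  0.0608]
```

>>> move_arm(deltas=[[0, 0, 0, 0.015, 0], [0, 0, 0, 0.015, 0], [0, 0, 0, 0.012, 0], [0, 0, 0, 0.008, 0], [0, 0, 0, 0, 0]])

```text
time: 9.95
position: [0.5496, -0.1663, 0.178]
orientation: [0.184, 0.983, 0.0, -0.001]
wrist_force: [-0.3, -0.2, -2.4]
finger_gap: 0.017
gripper_force: 79.2
```

>>> move_arm(deltas=[[0, 0, 0, 0.003, 0], [0, 0, 0, 0.003, 0], [0, 0, 0, 0, 0], [0, 0, 0, 0, 0], [0, 0, 0, 0, 0]])

```text
time: 10.37
position: [0.5502, -0.1665, 0.1775]
orientation: [0.184, 0.983, -0.0, 0.0]
wrist_force: [0.1, -0.5, -2.1]
finger_gap: 0.0164
gripper_force: 79.2
```

>>> move_arm(deltas=[[0, 0, 0, 0.002, 0], [0, 0, 0, 0.002, 0], [0, 0, 0, 0, 0], [0, 0, 0, 0, 0], [0, 0, 0, 0, 0]])

```text
time: 10.78
position: [0.55, -0.1665, 0.1763]
orientation: [0.184, 0.983, -0.0, -0.0]
wrist_force: [-0.2, -0.2, -2.5]
finger_gap: 0.0169
gripper_force: 79.2
```

```bash
python3 go.py .5488 -.166 .175
```

```text
t 10.7833 p [ 0.55   -0.1665  0.1763] j [-0.416  0.183  1.795 -0.     1.163 -1.617] F [-0.19 -0.24 -2.53] T [-0.025 -0.01  -0.034] g 0.0169
xaxis [-0.932  0.361  0.   ] z [-1.e-04 -0.e+00 -1.e+00] yaw_y 68.83
units [0.0052 0.     0.0051]
```

>>> move_arm(deltas=[[0, 0, 0, 0.002, 0], [0, 0, 0, 0, 0], [0, 0, 0, 0.002, 0], [0, 0, 0, 0, 0], [0, 0, 0, 0, 0]])

```text
time: 11.2
position: [0.55, -0.1665, 0.1752]
orientation: [0.184, 0.983, 0.0, -0.0]
wrist_force: [-0.1, 0.2, -2.9]
finger_gap: 0.0168
gripper_force: 79.2
```

>>> move_arm(deltas=[[0, 0, 0, 0.002, 0], [0, 0, 0, 0, 0], [0, 0, 0, 0.002, 0], [0, 0, 0, 0, 0], [0, 0, 0, 0, 0]])

```text
time: 11.62
position: [0.5502, -0.1665, 0.1746]
orientation: [0.184, 0.983, -0.0, 0.0]
wrist_force: [-0.5, -0.2, -0.3]
finger_gap: 0.0167
gripper_force: 79.3
```

>>> move_arm(deltas=[[0, 0, 0, 0, 0], [0, 0, 0, 0, 0], [0, 0, 0, 0, 0], [0, 0, 0, 0, 0], [0, 0, 0, 0, 0]])

```text
time: 12.03
position: [0.5502, -0.1665, 0.1746]
orientation: [0.184, 0.983, -0.0, 0.0]
wrist_force: [0.8, 0.2, 0.8]
finger_gap: 0.0167
gripper_force: 79.4
```

>>> move_arm(deltas=[[0, 0, 0, 0.001, 0.045], [0, 0, 0, 0, 0.045], [0, 0, 0, 0, 0.045], [0, 0, 0, 0, 0.045], [0, 0, 0, 0, 0]])

```text
time: 12.45
position: [0.5499, -0.1664, 0.1743]
orientation: [0.253, 0.967, 0.0, -0.0]
wrist_force: [-1.9, 0.3, 2.1]
finger_gap: 0.0171
gripper_force: 79.6
```

>>> move_arm(deltas=[[0, 0, 0, 0, 0.045], [0, 0, 0, 0, 0.045], [0, 0, 0, 0, 0.045], [0, 0, 0, 0, 0.045], [0, 0, 0, 0, 0]])

```text
time: 12.87
position: [0.5501, -0.1662, 0.1739]
orientation: [0.32, 0.947, 0.0, -0.0]
wrist_force: [-0.7, 1.2, -0.3]
finger_gap: 0.0167
gripper_force: 79.4
```

>>> move_arm(deltas=[[0, 0, 0, 0, 0.045], [0, 0, 0, 0, 0.045], [0, 0, 0, 0, 0.045], [0, 0, 0, 0, 0.045], [0, 0, 0, 0, 0]])

```text
time: 13.28
position: [0.5499, -0.1661, 0.1737]
orientation: [0.386, 0.922, 0.0, -0.0]
wrist_force: [-0.1, 2.3, -0.3]
finger_gap: 0.0167
gripper_force: 79.4
```

```bash
python3 go.py .55 -.1665 .175
```

```text
t 13.2833 p [ 0.5499 -0.1661  0.1737] j [-4.160e-01  1.860e-01  1.797e+00  1.000e-03  1.159e+00 -1.194e+00] F [-0.08  2.26 -0.31] T [ 0.287 -0.026  0.027] g 0.0167
xaxis [-0.702  0.712  0.001] z [-3.e-04  7.e-04 -1.e+00] yaw_y 44.57
units [-0.0012 -0.0008 -0.0054]
```

>>> move_arm(deltas=[[0, -0.002, -0.003, 0, 0], [0, 0, 0, 0, 0], [0, 0, 0, 0.002, 0], [0, 0, 0, 0, 0], [0, 0, 0, 0, 0]])

```text
time: 13.7
position: [0.5499, -0.1669, 0.1736]
orientation: [0.386, 0.922, 0.0, -0.0]
wrist_force: [-0.7, 3.2, -1.0]
finger_gap: 0.0169
gripper_force: 79.5
```

```bash
python3 go.py .55 -.1665 .175
```

```text
t 13.7 p [ 0.5499 -0.1669  0.1736] j [-4.170e-01  1.860e-01  1.797e+00  1.000e-03  1.158e+00 -1.195e+00] F [-0.69  3.2  -0.95] T [ 0.885 -0.125 -0.039] g 0.0169
xaxis [-0.701  0.713  0.001] z [ 1.e-04  9.e-04 -1.e+00] yaw_y 44.55
units [ 0.001   0.0014 -0.0057]
```

>>> move_arm(deltas=[[0, 0.004, 0.004, 0, 0], [0, 0, 0, 0, 0], [0, 0, 0, 0, 0], [0, 0, 0, 0, 0], [0, 0, 0, 0, 0]])

```text
time: 14.12
position: [0.5499, -0.1661, 0.1736]
orientation: [0.386, 0.922, -0.0, 0.0]
wrist_force: [0.5, 2.0, -0.7]
finger_gap: 0.0166
gripper_force: 79.5
```

```bash
python3 go.py .55 -.1665 .175
```

```text
t 14.1167 p [ 0.5499 -0.1661  0.1736] j [-0.415  0.186  1.798 -0.     1.158 -1.193] F [ 0.48  1.96 -0.69] T [ 0.302 -0.006 -0.006] g 0.0166
xaxis [-0.701  0.713 -0.   ] z [ 0.e+00 -5.e-04 -1.e+00] yaw_y 44.54
units [-0.0014 -0.0006 -0.0056]
```

>>> move_arm(deltas=[[0, 0.002, 0.002, 0, 0], [0, 0, 0, 0, 0], [0, 0, 0, 0, 0], [0, 0, 0, 0, 0], [0, 0, 0, 0, 0]])

```text
time: 14.53
position: [0.5499, -0.1656, 0.1736]
orientation: [0.386, 0.922, -0.0, 0.0]
wrist_force: [0.3, 0.1, -0.2]
finger_gap: 0.0169
gripper_force: 79.4
```

```bash
python3 go.py .55 -.1665 .175
```

```text
t 14.5333 p [ 0.5499 -0.1656  0.1736] j [-4.140e-01  1.850e-01  1.798e+00 -1.000e-03  1.158e+00 -1.191e+00] F [ 0.27  0.13 -0.19] T [-0.039  0.053  0.006] g 0.0169
xaxis [-0.701  0.713 -0.001] z [ 0.e+00 -7.e-04 -1.e+00] yaw_y 44.53
units [-0.0029 -0.0023 -0.0055]
```

>>> move_arm(deltas=[[0, 0, 0.0002, 0.001, 0.045], [0, 0, 0.0002, 0, 0.045], [0, 0, 0.0002, 0, 0.045], [0, 0, 0, 0, 0], [0, 0, 0, 0, 0]])

```text
time: 14.95
position: [0.5499, -0.1653, 0.1731]
orientation: [0.434, 0.901, -0.0, -0.0]
wrist_force: [-1.0, -0.1, -2.4]
finger_gap: 0.017
gripper_force: 79.3
```

>>> move_arm(deltas=[[0, 0, 0.0002, 0, 0.045], [0, 0, 0.0002, 0, 0.045], [0, 0, 0.0002, 0, 0.045], [0, 0, 0, 0, 0], [0, 0, 0, 0, 0]])

```text
time: 15.37
position: [0.5499, -0.165, 0.173]
orientation: [0.481, 0.877, -0.0, -0.0]
wrist_force: [-0.3, -0.7, -2.4]
finger_gap: 0.0167
gripper_force: 79.3
```

```bash
python3 go.py .55 -.1665 .175
```

```text
t 15.3667 p [ 0.5499 -0.165   0.173 ] j [-0.414  0.186  1.799 -0.     1.157 -0.98 ] F [-0.32 -0.69 -2.37] T [-0.037  0.035 -0.005] g 0.0167
xaxis [-0.537  0.844  0.   ] z [-5.e-04  1.e-04 -1.e+00] yaw_y 32.46
units [-0.0053 -0.0029 -0.0081]
```

>>> move_arm(deltas=[[0, 0, 0, 0.002, 0], [0, 0, 0, 0, 0], [0, 0, 0, 0.002, 0], [0, 0, 0, 0, 0], [0, 0, 0, 0, 0]])

```text
time: 15.78
position: [0.5501, -0.1651, 0.1725]
orientation: [0.482, 0.876, -0.0, 0.0]
wrist_force: [-0.7, -0.6, 0.1]
finger_gap: 0.0168
gripper_force: 79.4
```

```bash
python3 go.py .55 -.1665 .175
```

```text
t 15.7833 p [ 0.5501 -0.1651  0.1725] j [-0.414  0.187  1.799 -0.     1.156 -0.979] F [-0.68 -0.62  0.05] T [-0.159  0.124 -0.019] g 0.0168
xaxis [-0.536  0.844 -0.   ] z [-0.e+00 -2.e-04 -1.e+00] yaw_y 32.39
units [-0.0044 -0.0034 -0.01  ]
```

>>> move_arm(deltas=[[0, 0, 0.0002, 0, 0.045], [0, 0, 0.0002, 0, 0.045], [0, 0, 0, 0, 0], [0, 0, 0, 0, 0], [0, 0, 0, 0, 0]])

```text
time: 16.2
position: [0.5503, -0.1651, 0.1724]
orientation: [0.512, 0.859, -0.0, 0.0]
wrist_force: [0.0, -0.5, -0.6]
finger_gap: 0.017
gripper_force: 79.4
```

>>> move_arm(deltas=[[0, 0, 0.0002, 0.001, 0.045], [0, 0, 0.0002, 0.001, 0.045], [0, 0, 0, 0, 0], [0, 0, 0, 0, 0], [0, 0, 0, 0, 0]])

```text
time: 16.62
position: [0.5501, -0.1647, 0.1715]
orientation: [0.542, 0.84, 0.0, -0.0]
wrist_force: [-0.6, -0.1, -2.8]
finger_gap: 0.0165
gripper_force: 79.3
```

```bash
python3 go.py .55 -.1665 .175
```

```text
t 16.6167 p [ 0.5501 -0.1647  0.1715] j [-0.413  0.188  1.799  0.     1.155 -0.838] F [-0.64 -0.12 -2.82] T [-0.054  0.    -0.027] g 0.0165
xaxis [-0.412  0.911  0.001] z [-5.e-04  5.e-04 -1.e+00] yaw_y 24.33
units [-0.0064 -0.0032 -0.0141]
```

Dropping in. Push down further in small steps.

>>> move_arm(deltas=[[0, 0, 0, 0.002, 0], [0, 0, 0, 0, 0], [0, 0, 0, 0.002, 0], [0, 0, 0, 0, 0], [0, 0, 0, 0, 0]])

```text
time: 17.03
position: [0.5501, -0.1649, 0.1706]
orientation: [0.543, 0.84, -0.0, -0.0]
wrist_force: [-0.4, -0.3, -3.3]
finger_gap: 0.0169
gripper_force: 79.3
```

```bash
python3 go.py .55 -.1665 .175
```

```text
t 17.0333 p [ 0.5501 -0.1649  0.1706] j [-0.413  0.189  1.8    0.     1.153 -0.837] F [-0.37 -0.32 -3.32] T [-0.063  0.141 -0.048] g 0.0169
xaxis [-0.411  0.912  0.   ] z [-4.e-04  2.e-04 -1.e+00] yaw_y 24.28
units [-0.0057 -0.0032 -0.0175]
```

>>> move_arm(deltas=[[0, 0, 0, 0.003, 0], [0, 0, 0, 0.003, 0], [0, 0, 0, 0.002, 0], [0, 0, 0, 0, 0], [0, 0, 0, 0, 0]])

```text
time: 17.45
position: [0.5502, -0.165, 0.1687]
orientation: [0.543, 0.84, -0.0, -0.0]
wrist_force: [-0.3, -0.4, -3.2]
finger_gap: 0.017
gripper_force: 79.2
```

```bash
python3 go.py .55 -.1665 .175
```

```text
t 17.45 p [ 0.5502 -0.165   0.1687] j [-0.413  0.192  1.801 -0.     1.149 -0.837] F [-0.28 -0.41 -3.19] T [-0.162  0.159 -0.031] g 0.017
xaxis [-0.411  0.912  0.   ] z [-2.e-04 -0.e+00 -1.e+00] yaw_y 24.28
units [-0.0052 -0.0033 -0.0254]
```

>>> move_arm(deltas=[[0, 0, 0, 0.004, 0], [0, 0, 0, 0.004, 0], [0, 0, 0, 0.004, 0], [0, 0, 0, 0.004, 0], [0, 0, 0, 0, 0]])

```text
time: 17.87
position: [0.5502, -0.1649, 0.1645]
orientation: [0.543, 0.84, -0.0, -0.0]
wrist_force: [-0.2, 0.1, -2.5]
finger_gap: 0.0167
gripper_force: 79.2
```

>>> move_arm(deltas=[[0, 0, 0, 0.002, 0], [0, 0, 0, 0.002, 0], [0, 0, 0, 0.001, 0], [0, 0, 0, 0, 0], [0, 0, 0, 0, 0]])

```text
time: 18.28
position: [0.5502, -0.1649, 0.1635]
orientation: [0.543, 0.84, -0.0, -0.0]
wrist_force: [-1.1, 0.1, -2.2]
finger_gap: 0.0166
gripper_force: 79.3
```

```bash
python3 go.py .55 -.1665 .175
```

```text
t 18.2833 p [ 0.5502 -0.1649  0.1635] j [-0.413  0.198  1.805 -0.     1.139 -0.837] F [-1.06  0.06 -2.17] T [-0.135  0.241 -0.01 ] g 0.0166
xaxis [-0.411  0.912  0.   ] z [-1.e-04  0.e+00 -1.e+00] yaw_y 24.28
units [-0.0053 -0.0035 -0.046 ]
```

>>> move_arm(deltas=[[0, 0, 0, 0.002, 0], [0, 0, 0, 0, 0], [0, 0, 0, 0.002, 0], [0, 0, 0, 0, 0], [0, 0, 0, 0, 0]])

```text
time: 18.7
position: [0.5503, -0.1649, 0.1625]
orientation: [0.543, 0.84, -0.0, -0.0]
wrist_force: [-1.2, -0.2, -2.5]
finger_gap: 0.0166
gripper_force: 79.3
```

>>> move_arm(deltas=[[0, 0, 0, 0.002, 0], [0, 0, 0, 0, 0], [0, 0, 0, 0.001, 0], [0, 0, 0, 0, 0], [0, 0, 0, 0, 0]])

```text
time: 19.12
position: [0.5503, -0.165, 0.1618]
orientation: [0.543, 0.84, -0.0, 0.0]
wrist_force: [-0.1, -0.9, -2.2]
finger_gap: 0.017
gripper_force: 79.3
```

```bash
python3 go.py .55 -.1665 .175
```

```text
t 19.1167 p [ 0.5503 -0.165   0.1618] j [-0.413  0.2    1.806 -0.     1.136 -0.837] F [-0.06 -0.88 -2.16] T [-0.138  0.316 -0.035] g 0.017
xaxis [-0.411  0.912 -0.   ] z [ 0.e+00 -1.e-04 -1.e+00] yaw_y 24.28
units [-0.0051 -0.0036 -0.0527]
```

>>> move_arm(deltas=[[0, 0, 0.0002, 0, 0.045], [0, 0, 0.0002, 0, 0.045], [0, 0, 0.0002, 0, 0.045], [0, 0, 0.0002, 0, 0.045], [0, 0, 0.0002, 0, 0.045]])

```text
time: 19.53
position: [0.5499, -0.1652, 0.1616]
orientation: [0.615, 0.788, -0.001, -0.0]
wrist_force: [-1.3, -1.7, -1.3]
finger_gap: 0.0165
gripper_force: 79.2
```

```bash
python3 go.py .55 -.1665 .175
```

```text
t 19.5333 p [ 0.5499 -0.1652  0.1616] j [-4.130e-01  2.000e-01  1.805e+00 -1.000e-03  1.137e+00 -6.590e-01] F [-1.26 -1.72 -1.35] T [-0.291  0.606  0.096] g 0.0165
xaxis [-0.243  0.97  -0.   ] z [-1.6e-03 -7.0e-04 -1.0e+00] yaw_y 14.09
units [-0.0053 -0.0012 -0.0534]
```

>>> move_arm(deltas=[[0, 0, 0.0002, 0, 0.045], [0, 0, 0.0002, 0, 0.045], [0, 0, 0.0002, 0, 0.045], [0, 0, 0.0002, 0, 0.045], [0, 0, 0.0002, 0, 0.045]])

```text
time: 19.95
position: [0.5499, -0.1651, 0.1616]
orientation: [0.682, 0.731, -0.001, -0.001]
wrist_force: [-3.7, -2.5, -0.2]
finger_gap: 0.0168
gripper_force: 79.3
```

```bash
python3 go.py .55 -.1665 .175
```

```text
t 19.95 p [ 0.5499 -0.1651  0.1616] j [-0.413  0.201  1.805 -0.002  1.138 -0.482] F [-3.66 -2.52 -0.15] T [-0.296  0.765  0.096] g 0.0168
xaxis [-0.069  0.998 -0.   ] z [-2.3e-03 -6.0e-04 -1.0e+00] yaw_y 3.97
units [-0.0057 -0.0002 -0.0535]
```

>>> move_arm(deltas=[[0, 0, 0.0002, 0, 0.045], [0, 0, 0.0002, 0, 0.045], [0, 0, 0.0002, 0, 0.045], [0, 0, 0.0002, 0, 0.045], [0, 0, 0.0002, 0, 0.045]])

```text
time: 20.37
position: [0.5499, -0.165, 0.1616]
orientation: [0.744, 0.668, -0.001, -0.001]
wrist_force: [-3.4, -1.4, 0.3]
finger_gap: 0.0164
gripper_force: 79.3
```

```bash
python3 go.py .55 -.1665 .175
```

```text
t 20.3667 p [ 0.5499 -0.165   0.1616] j [-0.413  0.201  1.805 -0.002  1.139 -0.305] F [-3.35 -1.42  0.3 ] T [-0.294  0.89   0.025] g 0.0164
xaxis [ 0.107  0.994 -0.001] z [-3.e-03 -4.e-04 -1.e+00] yaw_y -6.16
units [-0.006   0.0007 -0.0535]
```

>>> move_arm(deltas=[[0, -0.002, -0.005, -0.001, 0], [0, 0, 0, 0, 0], [0, 0, 0, 0, 0], [0, 0, 0, 0, 0], [0, 0, 0, 0, 0]])

```text
time: 20.78
position: [0.5494, -0.1651, 0.1617]
orientation: [0.744, 0.669, -0.0, -0.0]
wrist_force: [-1.4, -1.4, -2.8]
finger_gap: 0.0167
gripper_force: 79.0
```

```bash
python3 go.py .55 -.1665 .175
```

```text
t 20.7833 p [ 0.5494 -0.1651  0.1617] j [-0.414  0.199  1.807 -0.     1.137 -0.308] F [-1.37 -1.43 -2.79] T [-0.272  0.586  0.083] g 0.0167
xaxis [0.106 0.994 0.   ] z [-9.e-04  1.e-04 -1.e+00] yaw_y -6.07
units [-0.0053  0.0031 -0.0531]
```

>>> move_arm(deltas=[[0, -0.002, -0.002, 0, 0.0225], [0, 0, 0, 0, 0.0225], [0, 0, 0, 0, 0.0225], [0, 0, 0, 0, 0.0225], [0, 0, 0, 0, 0.0225]])

```text
time: 21.2
position: [0.549, -0.1654, 0.1617]
orientation: [0.773, 0.634, 0.0, -0.0]
wrist_force: [-1.5, 0.9, -4.5]
finger_gap: 0.0171
gripper_force: 78.7
```

```bash
python3 go.py
```

```text
t 21.2 p [ 0.549  -0.1654  0.1617] j [-0.415  0.198  1.808  0.     1.136 -0.219] F [-1.48  0.86 -4.47] T [0.038 0.355 0.156] g 0.0171
xaxis [0.195 0.981 0.   ] z [-4.e-04  5.e-04 -1.e+00] yaw_y -11.25
```

>>> move_arm(deltas=[[0, 0, 0, 0, 0.0225], [0, 0, 0, 0, 0.0225], [0, 0, 0, 0, 0.0225], [0, 0, 0, 0, 0.0225], [0, 0, 0, 0, 0.0225]])

```text
time: 21.62
position: [0.549, -0.1654, 0.1618]
orientation: [0.8, 0.6, -0.0, -0.0]
wrist_force: [-0.5, 0.5, -5.7]
finger_gap: 0.0167
gripper_force: 78.5
```

```bash
python3 go.py
```

```text
t 21.6167 p [ 0.549  -0.1654  0.1618] j [-0.415  0.198  1.808  0.     1.136 -0.13 ] F [-0.49  0.55 -5.74] T [0.113 0.373 0.188] g 0.0167
xaxis [0.281 0.96  0.   ] z [-6.e-04  4.e-04 -1.e+00] yaw_y -16.31
```

>>> move_arm(deltas=[[0, 0, 0, 0.001, 0.0225], [0, 0, 0, 0, 0.0225], [0, 0, 0, 0, 0.0225], [0, 0, 0, 0, 0.0225], [0, 0, 0, 0, 0.0225]])

```text
time: 22.03
position: [0.549, -0.1655, 0.1618]
orientation: [0.826, 0.564, -0.0, -0.0]
wrist_force: [-2.0, 1.2, -4.4]
finger_gap: 0.0167
gripper_force: 78.6
```

```bash
python3 go.py
```

```text
t 22.0333 p [ 0.549  -0.1655  0.1618] j [-0.415  0.198  1.808  0.     1.136 -0.042] F [-1.99  1.22 -4.39] T [0.245 0.572 0.232] g 0.0167
xaxis [0.365 0.931 0.   ] z [-5.e-04  3.e-04 -1.e+00] yaw_y -21.38
```

>>> move_arm(deltas=[[0, 0, 0, 0, 0.018], [0, 0, 0, 0, 0.018], [0, 0, 0, 0, 0.018], [0, 0, 0, 0, 0.018], [0, 0, 0, 0, 0.018]])

```text
time: 22.45
position: [0.549, -0.1655, 0.1618]
orientation: [0.845, 0.534, -0.0, -0.0]
wrist_force: [-2.6, 2.9, -3.3]
finger_gap: 0.0166
gripper_force: 78.7
```

```bash
python3 go.py
```

```text
t 22.45 p [ 0.549  -0.1655  0.1618] j [-0.415  0.198  1.808  0.     1.136  0.028] F [-2.63  2.92 -3.33] T [0.397 0.664 0.321] g 0.0166
xaxis [0.429 0.903 0.   ] z [-5.e-04  3.e-04 -1.e+00] yaw_y -25.41
```

>>> move_arm(deltas=[[0, 0, 0, 0, -0.062], [0, 0, 0, 0, -0.062], [0, 0, 0, 0, -0.062], [0, 0, 0, 0, -0.062], [0, 0, 0, 0, -0.062]])

```text
time: 22.87
position: [0.5495, -0.1656, 0.162]
orientation: [0.774, 0.634, 0.0, 0.0]
wrist_force: [-1.7, 2.0, -3.1]
finger_gap: 0.0167
gripper_force: 79.1
```

```bash
python3 go.py
```

```text
t 22.8667 p [ 0.5495 -0.1656  0.162 ] j [-4.150e-01  1.980e-01  1.807e+00  1.000e-03  1.136e+00 -2.170e-01] F [-1.7   1.95 -3.14] T [ 0.349  0.545 -0.003] g 0.0167
xaxis [0.197 0.98  0.   ] z [ 9.e-04  2.e-04 -1.e+00] yaw_y -11.36
```

>>> move_arm(deltas=[[0, 0, 0, 0, -0.022], [0, 0, 0, 0, -0.022], [0, 0, 0, 0, 0], [0, 0, 0, 0, 0], [0, 0, 0, 0, 0]])

```text
time: 23.28
position: [0.5496, -0.1657, 0.1622]
orientation: [0.763, 0.646, 0.0, 0.0]
wrist_force: [-1.3, 2.2, -2.2]
finger_gap: 0.0168
gripper_force: 79.2
```

```bash
python3 go.py
```

```text
t 23.2833 p [ 0.5496 -0.1657  0.1622] j [-0.415  0.198  1.807  0.     1.136 -0.25 ] F [-1.25  2.19 -2.25] T [0.441 0.457 0.041] g 0.0168
xaxis [0.164 0.986 0.   ] z [ 1.e-03 -2.e-04 -1.e+00] yaw_y -9.45
```

>>> move_arm(deltas=[[0, 0.003, -0.0025, 0, 0], [0, 0, 0, -0.006, 0], [0, 0, 0, -0.01, 0], [0, 0, 0, -0.012, 0], [0, 0, 0, -0.012, 0]])

```text
time: 23.7
position: [0.5492, -0.1652, 0.1726]
orientation: [0.763, 0.647, 0.0, 0.001]
wrist_force: [0.7, -0.4, -2.5]
finger_gap: 0.017
gripper_force: 79.2
```

```bash
python3 go.py
```

```text
t 23.7 p [ 0.5492 -0.1652  0.1726] j [-0.414  0.184  1.802 -0.     1.154 -0.25 ] F [ 0.68 -0.42 -2.45] T [-0.032  0.012 -0.011] g 0.017
xaxis [ 0.164  0.987 -0.001] z [ 1.4e-03 -9.0e-04 -1.0e+00] yaw_y -9.41
```

>>> move_arm(deltas=[[0, 0, 0, -0.03, 0], [0, 0, 0, -0.05, 0], [0, 0, 0, -0.06, 0], [0, 0, 0, -0.08, 0], [0, 0, 0, -0.09, 0]])

```text
time: 24.12
position: [0.5485, -0.1647, 0.2506]
orientation: [0.763, 0.647, -0.0, -0.0]
wrist_force: [-0.3, -0.3, -2.5]
finger_gap: 0.0167
gripper_force: 79.2
```

>>> move_arm(deltas=[[0, 0, 0, -0.1, 0], [0, 0, 0, -0.1, 0], [0, 0, 0, -0.09, 0], [0, 0, 0, -0.05, 0], [0, 0, 0, 0, 0]])

```text
time: 24.53
position: [0.5508, -0.1657, 0.3401]
orientation: [0.763, 0.647, 0.002, 0.004]
wrist_force: [-0.2, 0.6, -1.1]
finger_gap: 0.0169
gripper_force: 79.3
```

```bash
python3 go.py .4885 .2608 .334
```

```text
t 24.5333 p [ 0.5508 -0.1657  0.3401] j [-0.414  0.044  1.634 -0.     1.453 -0.25 ] F [-0.2   0.58 -1.14] T [-0.035 -0.028  0.03 ] g 0.0169
xaxis [ 0.163  0.987 -0.002] z [ 0.0091 -0.004  -1.    ] yaw_y -9.4
units [ 1.6423 -0.5246  0.0152]
```

>>> move_arm(deltas=[[0, 0.06, -0.02, 0, 0], [0, 0.12, -0.04, 0, 0], [0, 0.12, -0.04, 0, 0], [0, 0.12, -0.04, 0, 0], [0, 0.12, -0.04, 0, 0]])

```text
time: 24.95
position: [0.5245, -0.0222, 0.3317]
orientation: [0.763, 0.647, -0.001, -0.002]
wrist_force: [0.8, 1.0, -1.6]
finger_gap: 0.0164
gripper_force: 79.3
```

>>> move_arm(deltas=[[0, 0.12, -0.04, 0, 0], [0, 0.12, -0.04, 0, 0], [0, 0.12, -0.04, 0, 0], [0, 0.12, -0.04, 0, 0], [0, 0.12, -0.04, 0, 0]])

```text
time: 25.37
position: [0.4994, 0.1339, 0.3319]
orientation: [0.763, 0.647, -0.002, -0.001]
wrist_force: [0.1, 0.1, -2.5]
finger_gap: 0.0167
gripper_force: 79.2
```

>>> move_arm(deltas=[[0, 0.12, -0.04, 0, 0], [0, 0.12, -0.04, 0, 0], [0, 0.12, -0.03, 0, 0], [0, 0.09, -0.02, 0, 0], [0, 0.05, 0, 0, 0]])

```text
time: 25.78
position: [0.4874, 0.2634, 0.3319]
orientation: [0.762, 0.648, -0.002, -0.002]
wrist_force: [0.7, -0.7, -2.6]
finger_gap: 0.0169
gripper_force: 79.2
```

>>> move_arm(deltas=[[0, 0, 0, 0, -0.06], [0, 0, 0, 0, -0.12], [0, 0, 0, 0, -0.12], [0, 0, 0, 0, -0.12], [0, 0, 0, 0, -0.12]])

```text
time: 26.2
position: [0.4891, 0.26, 0.3324]
orientation: [0.608, 0.794, -0.002, -0.001]
wrist_force: [-0.2, 0.0, -2.8]
finger_gap: 0.0168
gripper_force: 79.2
```

>>> move_arm(deltas=[[0, 0, 0, 0, -0.12], [0, 0, 0, 0, -0.12], [0, 0, 0, 0, -0.12], [0, 0, 0, 0, -0.12], [0, 0, 0, 0, -0.12]])

```text
time: 26.62
position: [0.4892, 0.2599, 0.3325]
orientation: [0.406, 0.914, -0.001, -0.001]
wrist_force: [0.8, 0.2, -2.4]
finger_gap: 0.0168
gripper_force: 79.2
```

>>> move_arm(deltas=[[0, 0, 0, 0, -0.12], [0, 0, 0, 0, -0.12], [0, 0, 0, 0, -0.12], [0, 0, 0, 0, -0.12], [0, 0, 0, 0, -0.12]])

```text
time: 27.03
position: [0.4892, 0.2599, 0.3325]
orientation: [0.181, 0.983, -0.001, -0.001]
wrist_force: [0.7, -0.5, -3.0]
finger_gap: 0.0167
gripper_force: 79.3
```

>>> move_arm(deltas=[[0, 0, 0, 0, 0], [0, 0, 0, 0, 0], [0, 0, 0, 0, 0], [0, 0, 0, 0, 0], [0, 0, 0, 0, 0]])

```text
time: 27.45
position: [0.4898, 0.2605, 0.3341]
orientation: [0.184, 0.983, -0.0, -0.0]
wrist_force: [-0.2, -0.3, -2.6]
finger_gap: 0.0169
gripper_force: 79.2
```

```bash
python3 go.py .489 .2606 .22
```

```text
t 27.45 p [0.4898 0.2605 0.3341] j [ 0.362  0.009  1.681 -0.     1.452 -0.839] F [-0.21 -0.33 -2.57] T [-0.009 -0.032  0.066] g 0.0169
xaxis [-0.933  0.361  0.   ] z [-4.e-04 -2.e-04 -1.e+00] yaw_y 68.84
units [ 0.003  -0.0005  0.4563]
```

>>> move_arm(deltas=[[0, 0, 0.001, 0.05, 0], [0, 0, 0, 0.1, 0], [0, 0, 0, 0.1, 0], [0, 0, 0, 0.1, 0], [0, 0, 0, 0.07, 0]])

```text
time: 27.87
position: [0.4884, 0.2602, 0.2257]
orientation: [0.183, 0.983, -0.001, -0.002]
wrist_force: [-1.0, 0.4, -3.1]
finger_gap: 0.0166
gripper_force: 79.1
```

>>> move_arm(deltas=[[0, 0, 0, 0.03, 0], [0, 0, 0, 0.02, 0], [0, 0, 0, 0, 0], [0, 0, 0, 0, 0], [0, 0, 0, 0, 0]])

```text
time: 28.28
position: [0.4911, 0.2612, 0.2186]
orientation: [0.183, 0.983, 0.001, 0.001]
wrist_force: [1.0, -0.5, -2.2]
finger_gap: 0.017
gripper_force: 79.1
```

>>> move_arm(deltas=[[0, 0, 0, 0.01, 0], [0, 0, 0, 0.01, 0], [0, 0, 0, 0.01, 0], [0, 0, 0, 0, 0], [0, 0, 0, 0, 0]])

```text
time: 28.7
position: [0.4898, 0.2607, 0.209]
orientation: [0.183, 0.983, -0.0, -0.0]
wrist_force: [0.4, -0.4, -2.5]
finger_gap: 0.0168
gripper_force: 79.1
```

```bash
python3 go.py .4896 .2608 .1532
```

```text
t 28.7 p [0.4898 0.2607 0.209 ] j [ 0.363  0.106  1.816  0.     1.22  -0.84 ] F [ 0.4  -0.42 -2.47] T [0.037 0.057 0.001] g 0.0168
xaxis [-0.933  0.36   0.   ] z [-5.e-04 -2.e-04 -1.e+00] yaw_y 68.89
units [0.0006 0.0003 0.2233]
```

>>> move_arm(deltas=[[0, 0, 0, 0.01, 0], [0, 0, 0, 0.01, 0], [0, 0, 0, 0.01, 0], [0, 0, 0, 0.01, 0], [0, 0, 0, 0, 0]])

```text
time: 29.12
position: [0.4894, 0.2606, 0.1983]
orientation: [0.183, 0.983, -0.0, -0.001]
wrist_force: [0.8, -0.0, -1.9]
finger_gap: 0.0166
gripper_force: 79.1
```

```bash
python3 go.py .4896 .2608 .1532
```

```text
t 29.1167 p [0.4894 0.2606 0.1983] j [ 0.363  0.117  1.825 -0.     1.2   -0.84 ] F [ 0.79 -0.02 -1.94] T [-0.064 -0.009 -0.01 ] g 0.0166
xaxis [-0.933  0.36   0.001] z [-1.5e-03 -6.0e-04 -1.0e+00] yaw_y 68.9
units [-0.0005  0.0013  0.1806]
```

>>> move_arm(deltas=[[0, 0, 0, 0.02, 0], [0, 0, 0, 0.03, 0], [0, 0, 0, 0.03, 0], [0, 0, 0, 0.02, 0], [0, 0, 0, 0, 0]])

```text
time: 29.53
position: [0.4889, 0.2604, 0.1722]
orientation: [0.183, 0.983, -0.001, -0.001]
wrist_force: [-1.0, 0.0, -2.5]
finger_gap: 0.0168
gripper_force: 79.2
```

>>> move_arm(deltas=[[0, 0, 0, 0.02, 0], [0, 0, 0, 0.02, 0], [0, 0, 0, 0.02, 0], [0, 0, 0, 0.005, 0], [0, 0, 0, 0, 0]])

```text
time: 29.95
position: [0.4894, 0.2606, 0.1572]
orientation: [0.183, 0.983, -0.0, -0.001]
wrist_force: [0.3, 0.2, -2.2]
finger_gap: 0.0166
gripper_force: 79.3
```

```bash
python3 go.py .4896 .2608 .1532
```

```text
t 29.95 p [0.4894 0.2606 0.1572] j [ 0.363  0.166  1.855 -0.     1.122 -0.84 ] F [ 0.28  0.17 -2.25] T [-0.027  0.045 -0.029] g 0.0166
xaxis [-0.933  0.36   0.001] z [-1.5e-03 -6.0e-04 -1.0e+00] yaw_y 68.9
units [-0.0003  0.0012  0.0161]
```

>>> move_arm(deltas=[[0, 0, 0, 0.004, 0], [0, 0, 0, 0.004, 0], [0, 0, 0, 0.003, 0], [0, 0, 0, 0, 0], [0, 0, 0, 0, 0]])

```text
time: 30.37
position: [0.49, 0.2608, 0.1554]
orientation: [0.183, 0.983, 0.0, 0.0]
wrist_force: [-0.4, 0.9, -2.3]
finger_gap: 0.0165
gripper_force: 79.3
```

>>> move_arm(deltas=[[0, 0, 0, 0.002, 0], [0, 0, 0, 0.002, 0], [0, 0, 0, 0, 0], [0, 0, 0, 0, 0], [0, 0, 0, 0, 0]])

```text
time: 30.78
position: [0.49, 0.2608, 0.1543]
orientation: [0.183, 0.983, 0.0, -0.0]
wrist_force: [-0.4, 0.9, -2.6]
finger_gap: 0.0166
gripper_force: 79.3
```

>>> move_arm(deltas=[[0, 0, 0, 0.002, 0], [0, 0, 0, 0, 0], [0, 0, 0, 0.002, 0], [0, 0, 0, 0, 0], [0, 0, 0, 0, 0]])

```text
time: 31.2
position: [0.49, 0.2608, 0.1533]
orientation: [0.183, 0.983, 0.0, 0.0]
wrist_force: [-0.3, 0.4, -2.0]
finger_gap: 0.0168
gripper_force: 79.3
```

>>> move_arm(deltas=[[0, 0, 0, 0.002, 0], [0, 0, 0, 0, 0], [0, 0, 0, 0, 0], [0, 0, 0, 0, 0], [0, 0, 0, 0, 0]])

```text
time: 31.62
position: [0.4902, 0.2608, 0.1533]
orientation: [0.183, 0.983, 0.0, 0.0]
wrist_force: [-0.7, 0.7, 0.7]
finger_gap: 0.0167
gripper_force: 79.8
```

>>> move_arm(deltas=[[0.3, 0, 0, 0, 0], [0.3, 0, 0, 0, 0], [0.5, 0, 0, 0, 0], [0.8, 0, 0, 0, 0], [0.8, 0, 0, 0, 0]])

```text
time: 32.03
position: [0.4901, 0.2608, 0.1528]
orientation: [0.183, 0.983, 0.0, 0.0]
wrist_force: [0.4, 0.7, -0.0]
finger_gap: 0.061
gripper_force: 0.0
```

>>> move_arm(deltas=[[0.8, 0, 0, 0, 0], [0.8, 0, 0, 0, 0], [0.8, 0, 0, 0, 0], [0.8, 0, 0, 0, 0], [0.8, 0, 0, 0, 0]])

```text
time: 32.45
position: [0.4899, 0.2608, 0.1528]
orientation: [0.183, 0.983, -0.0, -0.0]
wrist_force: [0.2, -0.9, 0.1]
finger_gap: 0.0684
gripper_force: 0.0
```

>>> move_arm(deltas=[[0.8, 0, 0, -0.02, 0], [0.8, 0, 0, -0.05, 0], [0.8, 0, 0, -0.08, 0], [0.8, 0, 0, -0.09, 0], [0.8, 0, 0, -0.09, 0]])

```text
time: 32.87
position: [0.49, 0.2608, 0.2371]
orientation: [0.183, 0.983, 0.0, 0.0]
wrist_force: [0.3, 1.0, 0.4]
finger_gap: 0.0685
gripper_force: 0.0
```

>>> move_arm(deltas=[[0.8, 0, 0, -0.09, 0], [0.8, 0, 0, -0.04, 0], [0.8, 0.08, 0.08, 0, 0], [0.8, 0.1, 0.1, 0, 0], [0.8, 0.1, 0.1, 0, 0]])

```text
time: 33.28
position: [0.45, 0.3518, 0.2689]
orientation: [0.184, 0.983, 0.001, 0.001]
wrist_force: [0.6, 0.0, -0.2]
finger_gap: 0.0682
gripper_force: 0.0
```

>>> move_arm(deltas=[[0.8, 0.1, 0.1, 0, 0], [0.8, 0.1, 0.1, 0, 0], [0.8, 0.1, 0.1, 0, 0], [0.8, 0, 0, 0, 0], [0.8, 0, 0, 0, 0]])

```text
time: 33.7
position: [0.4058, 0.4497, 0.2678]
orientation: [0.181, 0.983, -0.0, 0.0]
wrist_force: [-0.3, 0.5, -0.7]
finger_gap: 0.0683
gripper_force: 0.0
```

```bash
python3 go.py; python3 - <<'E'
from loc import *
ims=[]
for c,x,y in [('side',170,130),('top',190,200)]:
    im,d=cams.read_camera(c); cv2.imwrite(f'pics/{c}9.png',im[:,:,::-1])
    ims.append(cv2.resize(im[y:y+120,x:x+130,::-1],None,fx=3,fy=3,interpolation=cv2.INTER_CUBIC))
cv2.imwrite('pics/f.png',np.hstack(ims))
E
```

```text
t 33.7 p [0.4058 0.4497 0.2678] j [ 0.721  0.161  1.641 -0.     1.34  -0.485] F [-0.34  0.54 -0.73] T [-0.05  -0.006  0.035] g 0.0683
xaxis [-0.934  0.357 -0.   ] z [-0.e+00 -3.e-04 -1.e+00] yaw_y 69.1
```

View pics/f.png

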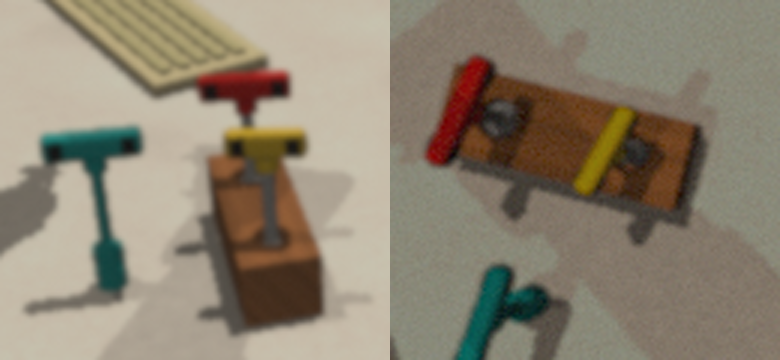

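The red key stands upright back in its hole (side ≈ (251,158), top ≈ (212,237)), with yellow and turquoise keys untouched.

```bash
python3 -c "
from cell import robot; print(robot.sign_off())"
```

```text
the job is handed in; nothing more can be done
None
```

The bolt is tightened clockwise to about 0.31 N m (wrist-torque estimate), the red key is back upright in its original hole, and the job was handed in at about 34 s of the 72 s; I touched nothing else on the bench.

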